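# Press the last mirror petal under the rim of a mandala board

### The arm

A 6-joint arm with a two-finger parallel gripper is mounted at the origin on the work surface. World frame = base frame: x ahead of the robot, y to its left, z up, the work surface at z = 0. Lengths are in mm, angles in rad, forces in N, time in s.
With the tool pointing down it reaches from about 275 to 825 mm from the base axis. Payload 4.9 kg.
Tool frame: the origin (TCP) lies at the very end of the fingers, on their centre line; the grasp point (between the pads) lies 19 mm behind it; z points along the fingers, y is the line along which they close (so a half turn about z gives the same grasp; the last joint's range is limited). The gripper opens to 85 mm and grips with 20 to 120 N. Pads are 22 mm wide; open, the fingers measure 114 mm over their backs; the gripper's body (76 mm by 85 mm) begins 54 mm behind the grasp point. The pads swing forward as they close: fully open they stand 13 mm farther back than shut.
Start: joints at [1.162, 0.326, -0.193, 1.052, 0, 1.437], TCP at [149.239, 529.383, 231.281] pointing down, gripper open.
Joint ranges: [-2.65, 2.65], [-0.97, 1.79], [-1.3, 1.35], [-1.93, 2.1], [-1.47, 1.37], [-3.14, 3.14]. Speed limits (rad/s): [2.57, 2.57, 3.14, 3.14, 3.14, 3.14].

### API

Orientations are given as [roll, pitch, yaw] about the fixed x, y, z axes, in that order (R = Rz(yaw) Ry(pitch) Rx(roll)).
In Python, from bench import bot, solve_ik, imaging gives the robot as it stands. Calls block until the motion is done:
- bot.move_ptp(position, orientation): joint-space move of the TCP to a pose.
- bot.movel(position, rot=None, max_speed=150, threshold=None): straight line of the TCP; rot=None keeps the orientation; max_speed is the mean speed in mm/s. With threshold (N) it stops when the force on the tool has changed by that much, and returns True; else False.
- bot.move_j(angles): joint-space move.
- bot.grip(opening, effort=None): opening from 0.0 (shut) to 1.0 (fully open); effort is the grip in N (None keeps the last); returns when the fingers have stopped.
- bot.dwell(seconds).
- solve_ik(position, orientation): joint angles nearest the present ones, or None.
- bot.get_state(): the state.
- imaging.capture(name): name is "side" or "top" or "wrist"; returns the picture (400x640x3 uint8, blue, green, red); there is no depth.
- imaging.camera_model(name): a dict with "K" (3x3 intrinsics, pixels), "k1" (the pictures are not rectified: a ray, as slopes to the right and down, at radius r is drawn at 1 + k1 r^2 times it, then the intrinsics apply), "position" and "rotation" of the camera in the world. Camera axes: x right, y up, looking along -z (the intrinsics and any distortion apply to the point x, -y, -z); pixel columns grow to the right and rows downward; lengths in mm; the calibration is good to about 2 mm. A picture is of the moment at which its call begins: read the wrist's pose just before it. camera_model takes no time and is no camera call; for the wrist camera it gives the pose at the moment of the call.
A pose or a line that the arm cannot do raises bot.IKError and nothing moves.
- bot.sign_off(): hands the job in; it is judged then, once.
The state is a dict: "t": time; "qpos": joint angles; "joint_velocities": joint speeds; "effort": joint torques, N m; "tcp_pos": TCP position; "orientation": TCP orientation; "contact_force": force on the tool from outside, world axes, zero at the start; "wrist_torque": the same for the moment, N m; "opening": opening from 0.0 (shut) to 1.0 (fully open); "gripper_force": force on a finger pad.
Only numpy, scipy, OpenCV 4.12 (cv2) and the standard library are available. Lean on these libraries where they do the work, as an engineer would, in place of code of your own. Each camera call takes 0.05 s, during which the arm holds its last target. There are 200 camera calls.

### The job

First turn the banding wheel until the mandala board's empty place has clicked in at the red index pointer and leave it at rest there. Then take the loose mirror petal, set it in the empty place with its tongue outward, slide it under the rim's lip until it is felt to stop, and press it home firmly but without forcing it. Finish while still holding the petal in the fingers and pressing it home there, so that its glue can grab; leave the other things on the table where they are.

Things in the scene. Friction and masses are not known exactly. Their poses are not given: they have to be found in the camera images.
- wheel (a joint): Angle of the banding wheel (rad, positive counter-clockwise from above, no end stops); 0 when the empty place points at the red pointer. A sprung ball clicks in every 60 degrees (1.047 rad) and draws the wheel in from about 0.03 rad; some 6 N at the knob leave a notch, 1 N turn it between notches, where it stays as left. Starts 0.75 to 1.75 from 0, in or between notches.
- wheel_axis (a point): Fixed point on the wheel's upright axis, 82 mm above the table. Its x axis points level to the red pointer on a green block beyond the wheel's edge (163 to 183 mm from the axis, up to 104 mm high; the blade reaches in to 143 mm). The wheel head is an aluminium disc 300 mm across, top at 70 mm; a round black board with a raised rim, 252 mm across, is clamped on it.
- bay (a point): Point on the board: outer end of the empty place (bare wood), on the floor (82 mm high) at the foot of the flat rim wall, 115 mm from the wheel's axis. x points outward, z up. The rim's lip overhangs the outer 11 mm: 7.5 mm free under it, its top 12.5 mm above the floor. Five petals fill the other places, 60 degrees apart; a medallion 44 mm across, 5 mm high, lies in the middle.
- station (a point): Fixed point where bay lies when the wheel is clicked in with the empty place at the red pointer.
- knob_grip (a point): Middle of the red turning knob's grip, 118 mm above the table, 138 mm from the wheel's axis, across the wheel from the empty place. The knob is an upright round handle 20 mm across, from 95 to 140 mm above the table, on a thin stem; it is fixed to the wheel head. The rim's top beside it is 94.5 mm above the table.
- petal: The loose mirror petal, about 50 g, flat on the table: orange block 34 (x) by 36 (y) by 14 mm high, mirror on top; at -x a point reaching 35 mm from the origin, at +x a bare-wood tongue 15 mm long, 24 wide, 5 thick, flush with the underside. Origin: middle of the block's underside; x towards the tongue, z up. When home, its origin lies 32 mm inward of bay, on the board's floor.
- petal_tip (a point): Middle of the lower edge of the tongue's end, 32 mm from the petal's origin along its x; same axes as the petal.
- rim: The board's rim (wall and lip), turning with it; the origin lies on the wheel's axis at table height, x towards the empty place.
- paint_pot: Small black paint jar, 38 mm across, 46 mm high; origin under its middle. A bystander.
- chip_cup: Clear cup with mirror chips, 46 mm across, 38 mm high; origin under its middle. A bystander.
- lid_pot: White shallow pot of dark paint, 46 mm across, 16 mm high; origin under its middle. A bystander.
- glue: White glue bottle with a red nozzle, 48 mm across, 138 mm high; origin under its middle. A bystander.
- brush: Artist's paint brush, 200 mm long and 11 mm across, lying along its x; origin on the table under its middle. A bystander.
- phone: Black phone lying flat, 150 (x) by 72 (y) by 9 mm; origin under its middle. A bystander.
Things that resemble listed ones, but are neither listed nor needed, are in the scene too. Of the things that look like the petal, the middle-sized one is meant.

How it is judged:
By the outcome, as a careful person would: the job done as asked, in the order asked, and still so for the second after the job is handed in, while the arm keeps its last pose, push and grip.
It also fails if it takes over 64 s, if anything falls off the work surface, if the arm or the gripper's body presses on something with over 40 N, if the wrist force passes 120 N, or if a joint passes its speed limit or range.

## Working session

There is one attempt and no reset: what is moved stays moved. The work goes in short steps, each a Python script; the robot and the scene stay as the last script left them, time stands still between calls to the robot, and variables do not carry over. Pictures are saved under pics/ and viewed, at most 10 in all, crops included, and the job is handed in when it is done.

```bash
mkdir -p pics; ls; python3 - <<'E'
from bench import bot, imaging
import cv2
for n in ("top","side","wrist"):
    m=imaging.camera_model(n); print(n,m)
    cv2.imwrite(f"pics/{n}0.png",imaging.capture(n))
print(bot.get_state())
E
```

```text
pics
top {'K': array([[417.85366898,   0.        , 323.78830352],
       [  0.        , 417.85366898, 195.89239325],
       [  0.        ,   0.        ,   1.        ]]), 'k1': -0.020957003833740523, 'position': array([ 454.61382406,   -2.06069454, 1133.53967549]), 'rotation': array([ 0.0833431 ,  0.00466534, -1.57514141])}
side {'K': array([[500.24508317,   0.        , 318.79099813],
       [  0.        , 500.24508317, 202.69298733],
       [  0.        ,   0.        ,   1.        ]]), 'k1': -0.14527607541473728, 'position': array([ -30.85481156, -828.13622459, 1041.67659782]), 'rotation': array([ 0.81944211,  0.007915  , -0.63003329])}
wrist {'K': array([[336.2153118 ,   0.        , 319.57264882],
       [  0.        , 336.2153118 , 199.93434844],
       [  0.        ,   0.        ,   1.        ]]), 'k1': -0.04775473586193901, 'position': array([ 77.60868288, 549.77055907, 373.32927152]), 'rotation': array([-0.29607163,  0.00158567,  1.29590273])}
{'t': 0.15, 'qpos': array([ 1.16180098e+00,  3.26750121e-01, -1.93302526e-01,  1.05202150e+00,
       -7.44111915e-06,  1.43661219e+00]), 'joint_velocities': array([-0.00027072, -0.0021602 ,  0.00213179,  0.00064155, -0.00043895,
        0.00067476]), 'effort': array([ 1.39797921e-03, -4.43702567e+01,  2.62665260e+01,  1.04159125e-02,
       -7.57490830e-05, -9.44784006e-06]), 'tcp_pos': array([149.06471085, 528.97712051, 230.71414368]), 'orientation': array([-3.14032532e+00, -1.63575498e-04,  2.86678134e+00]), 'contact_force': array([-0.04131275, -0.16969274,  0.12002854]), 'wrist_torque': array([-0.01203535, -0.00389762, -0.08036249]), 'gripper_force': 0.0, 'opening': 1.00029287228412}
```

View pics/top0.png

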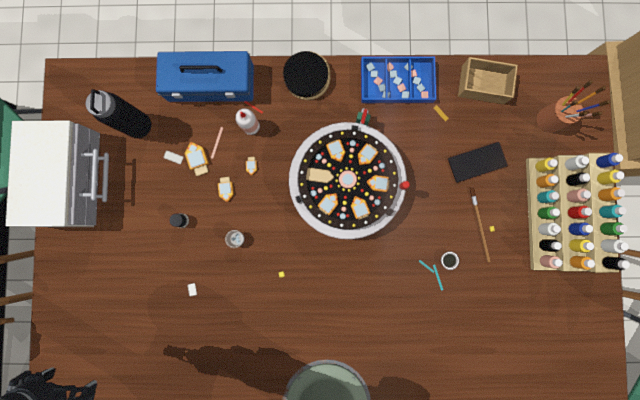

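View pics/side0.png

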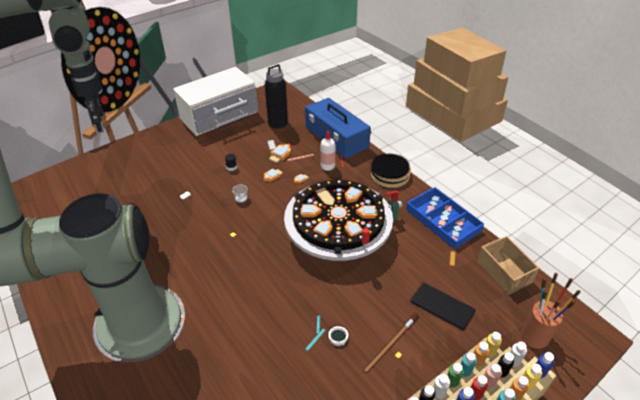

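The top view shows the wheel centre near (347,180), the pointer at (363,117), the empty place at (320,176) and the knob at (405,185). The petals are big at (196,157), middle at (226,188) and small at (251,166). In the side view the middle petal is at about (273,174) and the knob at (367,236).

```bash
cat > h.py <<'E'
import numpy as np, cv2, json
from scipy.spatial.transform import Rotation as Ro
from bench import bot, solve_ik, imaging
def ray(m,px):
    K=m["K"]; p=np.array([[px]],float)
    u=cv2.undistortPoints(p,K,np.array([m["k1"],0,0,0.]))[0,0]
    d=Ro.from_euler("xyz",m["rotation"]).apply([u[0],-u[1],-1]); return np.array(m["position"]),d/np.linalg.norm(d)
def atz(m,px,z):
    o,d=ray(m,px); return o+d*(z-o[2])/d[2]
def tri(obs):
    A=0;b=0
    for m,px in obs:
        o,d=ray(m,px);P=np.eye(3)-np.outer(d,d);A=A+P;b=b+P@o
    x=np.linalg.solve(A,b); return x,[round(float(np.linalg.norm(np.cross(x-ray(m,p)[0],ray(m,p)[1]))),1) for m,p in obs]
def proj(m,X):
    q=Ro.from_euler("xyz",m["rotation"]).inv().apply(np.array(X)-m["position"])
    u=np.array([q[0],-q[1]])/-q[2]; u=u*(1+m["k1"]*(u@u)); return m["K"][:2,:2]@u+m["K"][:2,2]
def snap(n,name):
    m=imaging.camera_model(n); im=imaging.capture(n); cv2.imwrite(f"pics/{name}.png",im)
    json.dump({k:np.array(v).tolist() for k,v in m.items()},open(f"pics/{name}.json","w")); return m,im
def load(name):
    return {k:(np.array(v) if k!="k1" else v) for k,v in json.load(open(f"pics/{name}.json")).items()},cv2.imread(f"pics/{name}.png")
E
python3 - <<'E'
from h import *
np.set_printoptions(precision=1,suppress=True)
t=imaging.camera_model("top");s=imaging.camera_model("side")
for n,a,b,z in [("knob",(405,185),(367,236),130),("petal",(225.5,186),(272,174),14),("big",(196,157),(281,152),14),("small",(251,166),(301,178),10),("glue",(246,120),(328,150),100)]:
    print(n,tri([(t,a),(s,b)]),atz(t,a,z))
print("wheel",atz(t,(347.5,180.5),70),"ptr",atz(t,(363,113),104),"empty",atz(t,(320,175.5),82))
# plan looks
for p,y in [([520,-40,330],2.9),([400,-90,330],2.9),([480,200,250],2.9),([420,240,250],2.9)]:
    print(p,solve_ik(p,[np.pi,0,y]))
E
```

```text
knob (array([ 567.3, -197.4,  119.9]), [2.6, 2.6]) [ 563.9 -194.   130. ]
petal (array([575.2, 270.7,   7.2]), [2.0, 2.0]) [576.2 268.   14. ]
big (array([657.8, 350.4,  10. ]), [1.3, 1.3]) [655.9 349.8  14. ]
small (array([633.8, 199. ,   8.7]), [3.1, 3.1]) [631.  200.3  10. ]
glue (array([745.2, 203.1,  67.6]), [2.5, 2.5]) [734.3 198.1 100. ]
wheel [582.8 -58.4  70. ] ptr [749.4 -97.2 104. ] empty [594.4  11.8  82. ]
[520, -40, 330] [-0.2  0.2 -0.1  1.3  0.   0. ]
[400, -90, 330] [-0.4  0.  -0.3  1.2  0.  -0.2]
[480, 200, 250] [ 0.3  0.3 -0.2  1.1  0.   0.5]
[420, 240, 250] [ 0.4  0.2 -0.3  1.1  0.   0.6]
```

```bash
python3 - <<'E'
from h import *
for i,(p,y) in enumerate([([545,300,200],2.9),([530,210,200],2.9),([545,0,330],2.9),([520,-130,330],2.9)]):
    bot.move_ptp(p,[np.pi,0,y]); bot.dwell(0.15); snap("wrist",f"w{i}")
print(bot.get_state()["t"])
E
```

```text
4.6417
```

View pics/w0.png

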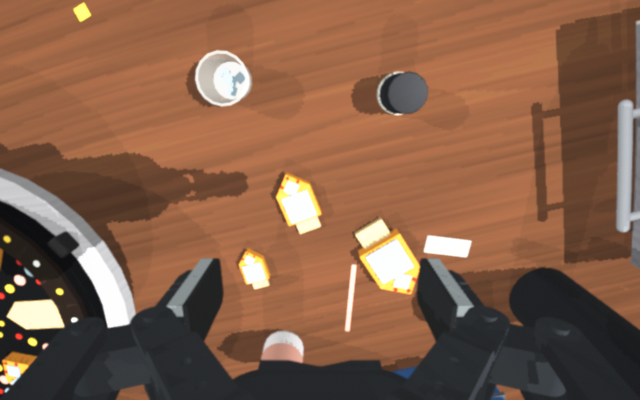

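View pics/w2.png

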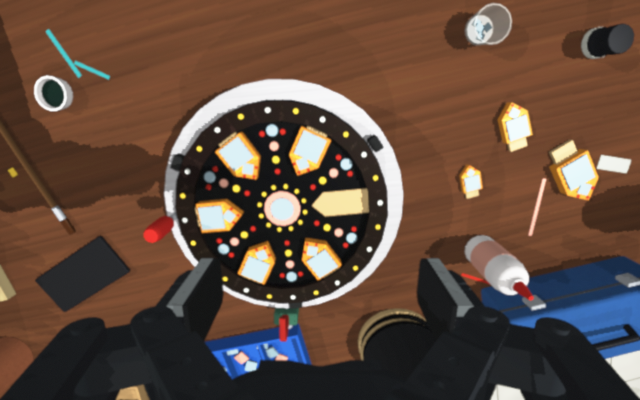

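View pics/w3.png

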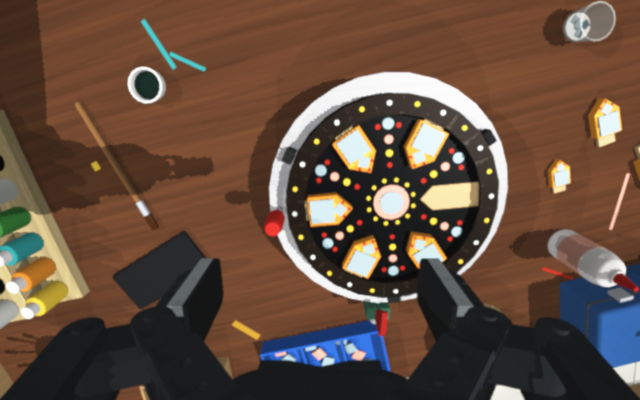

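View pics/w1.png

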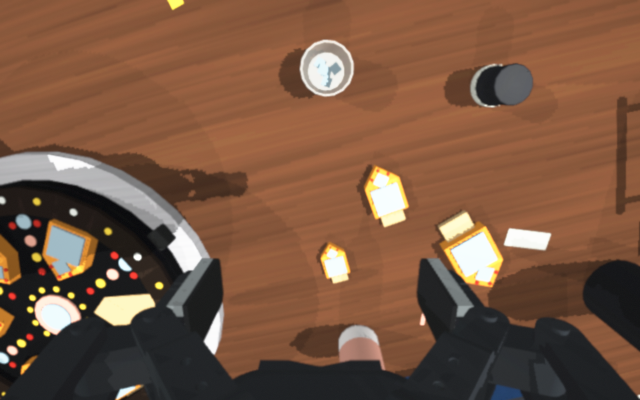

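w0 and w1 show the middle petal at about (298,204) and (386,196), with its tongue pointing down-right. In w2 and w3 the medallion is at (282,209) and (392,201), the knob at (158,229) and (274,222), and the pointer at (284,327) and (381,322). The empty place lies to the right of centre, at about (342,202) and (452,196).

```bash
cat > loc.py <<'E'
from h import *
from scipy.optimize import minimize
np.set_printoptions(precision=2,suppress=True)
def blob(im,c,fn,half=45):
    hsv=cv2.cvtColor(im,cv2.COLOR_BGR2HSV).astype(int); k=fn(hsv[...,0],hsv[...,1],hsv[...,2],im.astype(int)).astype(np.uint8)
    w=np.zeros_like(k); x,y=c; w[max(0,y-half):y+half,max(0,x-half):x+half]=1; k=cv2.morphologyEx(k*w,cv2.MORPH_CLOSE,np.ones((3,3)))
    n,l,st,ce=cv2.connectedComponentsWithStats(k); 
    d=[(1e9 if st[i,4]<15 else np.hypot(*(ce[i]-c))) for i in range(1,n)]; i=1+int(np.argmin(d)); return (l==i),ce[i],st[i,4]
def pts(p,z0=0,hz=14):
    x,y,a=p; c,s=np.cos(a),np.sin(a)
    f=lambda L:[np.array([x+c*u-s*v,y+s*u+c*v,z]) for u,v,z in L]
    blk=[(17,18),(17,-18),(-17,-18),(-35,0),(-17,18)]
    return f([(u,v,z0+z) for u,v in blk for z in (0,hz)]),f([(u,v,z0+z) for u,v in [(17,12),(17,-12),(32,12),(32,-12)] for z in (0,5)])
def sil(m,p,z0=0,S=4):
    k=np.zeros((400*S,640*S),np.uint8)
    for g in pts(p,z0):
        q=np.array([proj(m,X) for X in g]); cv2.fillConvexPoly(k,cv2.convexHull(np.round((q+.5)*S-.5).astype(np.int32)),1)
    return k
def fit(obs,p0,z0=0):
    S=4; M=[(m,cv2.resize(k.astype(np.float32),None,fx=S,fy=S,interpolation=cv2.INTER_LINEAR)>.5) for m,k in obs]
    def cost(p):
        e=0
        for m,k in M: s=sil(m,p,z0)>0; e+=1-(s&k).sum()/(s|k).sum()
        return e/len(M)
    return min((minimize(cost,[p0[0],p0[1],a],method="Nelder-Mead",options=dict(initial_simplex=np.array([[p0[0],p0[1],a],[p0[0]+6,p0[1],a],[p0[0],p0[1]+6,a],[p0[0],p0[1],a+.25]]),xatol=.05,fatol=1e-4)) for a in (p0[2:])),key=lambda r:r.fun)
E
python3 - <<'E'
from loc import *
petalc=lambda h,s,v,b:(v>205)
W={i:load(f"w{i}") for i in range(4)}
ob=[]
for i,c in ((0,(298,204)),(1,(386,196))):
    k,ce,n=blob(W[i][1],c,petalc,40); ob.append((W[i][0],k)); print("petal blob",ce,n)
print("centroid tri",tri([(W[0][0],np.argwhere(ob[0][1])[:,::-1].mean(0)),(W[1][0],np.argwhere(ob[1][1])[:,::-1].mean(0))]))
r=fit(ob,[576,270,-.6,.3,1.2,2.5]); print("petal",r.x,r.fun, "each",[fit([o],[*r.x]).x for o in ob])
# wheel
red=lambda h,s,v,b:((h<6)|(h>174))&(s>170)&(v>90)
def two(name,c2,c3,fn,half):
    B=[blob(W[i][1],c,fn,half) for i,c in ((2,c2),(3,c3))]
    print(name,[b[1] for b in B],[b[2] for b in B],tri([(W[2][0],B[0][1]),(W[3][0],B[1][1])]))
    return B
two("knob",(158,229),(274,222),red,25); two("ptr",(284,327),(381,322),red,22)
two("med",(282,209),(392,201),lambda h,s,v,b:(v>150)&(s<90),12)
wood=lambda h,s,v,b:(h>12)&(h<26)&(s>45)&(s<150)&(v>170)
B=two("wood",(342,202),(452,196),wood,35)
for i in (0,1):
    m=W[2+i][0]; c=cv2.approxPolyDP(cv2.findContours(B[i][0].astype(np.uint8),0,2)[0][0],2.,True)[:,0]
    print(c.tolist(),[atz(m,q,82)[:2] for q in c])
# disc circle
from scipy.optimize import least_squares
for i,c0 in ((2,(282,200)),(3,(392,193))):
    m,im=W[i]; g=cv2.cvtColor(im,cv2.COLOR_BGR2GRAY); P=[]
    for a in np.radians(np.arange(185,356,3)):
        prof=[int(g[int(round(c0[1]+r*np.sin(a))),int(round(c0[0]+r*np.cos(a)))]) for r in range(100,150)]
        d=[prof[j]-prof[j+2] for j in range(48)]; j=int(np.argmax(d))
        if d[j]>60: P.append(atz(m,(c0[0]+(101+j)*np.cos(a),c0[1]+(101+j)*np.sin(a)),70)[:2])
    P=np.array(P); s=least_squares(lambda q:np.hypot(P[:,0]-q[0],P[:,1]-q[1])-q[2],[583,-58,150],loss="soft_l1"); print("disc",s.x,len(P),np.abs(s.fun).mean())
E
```

```text
petal blob [298.63 203.85] 1836
petal blob [386.14 196.52] 1781
centroid tri (array([570.07, 272.85,   9.21]), [0.0, 0.0])
petal [571.47 272.81   0.13] 0.03830508508045333 each [array([571.39, 272.48,   0.14]), array([571.5 , 273.  ,   0.12])]
knob [array([157.56, 229.38]), array([273.2 , 223.24])] [np.int32(511), np.int32(386)] (array([ 566.76, -193.3 ,  119.64]), [0.2, 0.2])
ptr [array([283.22, 327.55]), array([381.62, 322.15])] [np.int32(170), np.int32(228)] (array([747.55, -98.04,  91.68]), [0.2, 0.2])
med [array([281.52, 208.48]), array([391.52, 200.52])] [np.int32(575), np.int32(575)] (array([584.36, -54.97,  87.76]), [0.9, 0.9])
wood [array([341.2 , 202.25]), array([448.28, 196.04])] [np.int32(1162), np.int32(1091)] (array([598.15,  16.21,  77.08]), [0.1, 0.1])
[[366, 195], [365, 191], [360, 189], [323, 192], [312, 205], [324, 215], [357, 213], [365, 209]] [array([594.67,  47.36]), array([589.48,  47.19]), array([585.62,  41.84]), array([578.72,  -2.18]), array([591.49, -19.03]), array([607.49,  -7.86]), array([614.58,  32.07]), array([611.85,  42.64])]
[[471, 184], [432, 186], [421, 200], [432, 209], [468, 206], [471, 203]] [array([587.84,  43.71]), array([579.04,  -3.08]), array([593.38, -18.78]), array([608.13,  -7.25]), array([614.99,  36.99]), array([612.  ,  41.08])]
disc [586.27 -55.38 150.01] 57 1.347165740486938
disc [586.15 -55.48 149.96] 57 1.141392264505691
```

```bash
cat > turn.py <<'E'
from h import *
np.set_printoptions(precision=2,suppress=True)
C=np.array([586.2,-55.4]); R=138.3
d=np.radians
def pose(a,z): return [C[0]+R*np.cos(d(a)),C[1]+R*np.sin(d(a)),z],[np.pi,0,d((a+180)%360-180)]
st=lambda:bot.get_state()
angs=np.linspace(-98.1,-194.8,10)
for a in angs: 
    if solve_ik(*pose(a,104)) is None: raise SystemExit(f"no ik {a}")
bot.grip(0.6,40)
bot.move_ptp(*pose(angs[0],175)); print(st()["qpos"])
print(bot.movel(pose(angs[0],104)[0],max_speed=100,threshold=10))
bot.grip(0,40); s=st(); print(s["opening"],s["gripper_force"],s["contact_force"],s["tcp_pos"])
for a in angs[1:]:
    p,o=pose(a,104); bot.movel(p,rot=o,max_speed=70); s=st(); print(round(a,1),s["contact_force"],s["tcp_pos"],round(s["t"],2))
bot.dwell(.3); print(st()["contact_force"])
bot.grip(0.55); bot.dwell(.2); print(st()["contact_force"])
p,o=pose(angs[-1],190); bot.movel(p,max_speed=200)
bot.move_ptp([520,60,330],[np.pi,0,2.9]); bot.dwell(.15); snap("wrist","v0"); print(st()["t"])
E
python3 turn.py
```

```text
[-0.45  0.46 -0.15  0.97  0.   -1.88]
False
0.22188237798472088 39.53837871551514 [0.53 1.02 4.37] [ 567.33 -192.59  104.87]
-108.8 [-3.15  0.22  7.63] [ 540.98 -186.31  104.81] 8.37
-119.6 [-2.58  1.12  9.74] [ 517.54 -175.68  104.82] 8.88
-130.3 [-2.87  1.52  9.45] [ 496.44 -160.78  104.8 ] 9.4
-141.1 [-0.99  1.07  8.36] [ 478.91 -142.47  104.75] 9.92
-151.8 [-1.22  0.54  8.3 ] [ 464.65 -120.95  104.72] 10.43
-162.6 [-0.68  0.03  9.17] [454.65 -97.2  104.73] 10.95
-173.3 [-1.49 -1.14  9.75] [449.23 -71.84 104.73] 11.47
-184.1 [-1.18  1.02  9.73] [448.7  -45.45 104.72] 11.98
-194.8 [-1.39 -1.51  9.49] [452.91 -20.75 104.75] 12.5
[-1.89 -2.24  8.71]
[0.01 0.69 0.41]
14.9
```

```bash
python3 - <<'E'
from loc import *
m,im=load("v0")
print([np.round(proj(m,X)) for X in ([452.7,-20,120],[586,-55,87],[747.5,-98,92],[697,-85,82])])
red=lambda h,s,v,b:((h<6)|(h>174))&(s>170)&(v>90)
c=np.round(proj(m,[452.7,-20.1,119.6])).astype(int); k,ce,n=blob(im,c,red,25); X=atz(m,ce,119.6)
print(n,ce,X, "knob ang",np.degrees(np.arctan2(X[1]+55.4,X[0]-586.2)),np.hypot(X[1]+55.4,X[0]-586.2))
c=np.round(proj(m,[664,-76,82])).astype(int)
wood=lambda h,s,v,b:(h>12)&(h<26)&(s>45)&(s<150)&(v>150)
k,ce,n=blob(im,c,wood,45); X=atz(m,ce,82); print(n,ce,X,np.degrees(np.arctan2(X[1]+55.4,X[0]-586.2)))
E
```

```text
[array([229., 129.]), array([243., 239.]), array([249., 352.]), array([248., 316.])]
392 [228.75 129.53] [453.44 -20.89 119.6 ] knob ang 165.42921950900322 137.17549347775727
18 [275.   285.33] [660.24 -35.91  82.  ] 14.746521524075508
```

View pics/v0.png

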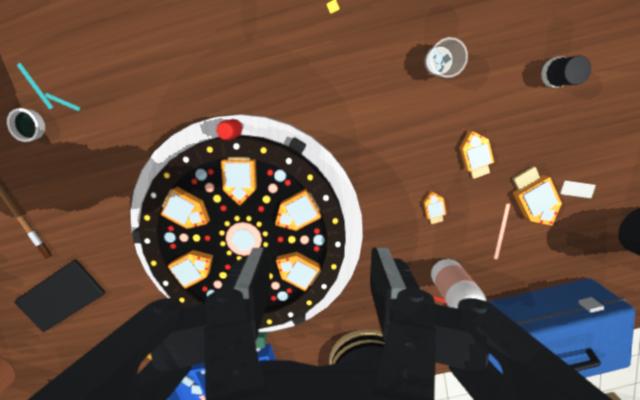

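After the turn, v0 shows the knob at (229,129), where it should be. The fingers hide the empty place, so I'll move the arm to see it and the pointer.

```bash
python3 - <<'E'
from loc import *
for i,y in enumerate((-140,-10)):
    bot.move_ptp([660,y,310],[np.pi,0,2.9]); bot.dwell(.15); snap("wrist",f"b{i}")
print(bot.get_state()["t"])
a=[]
for i in (0,1):
    m,im=load(f"b{i}"); c=np.round(proj(m,[664,-76,82])).astype(int)
    wood=lambda h,s,v,b:(h>12)&(h<26)&(s>45)&(s<150)&(v>150)
    k,ce,n=blob(im,c,wood,50); X=atz(m,ce,82); print(c,n,ce,X,np.degrees(np.arctan2(X[1]+55.4,X[0]-586.2)))
    q=cv2.approxPolyDP(cv2.findContours(k.astype(np.uint8),0,2)[0][0],1.5,True)[:,0]
    for p in q: Y=atz(m,p,82); print("  ",p,Y[:2],np.array([[np.cos(.2583),-np.sin(.2583)],[np.sin(.2583),np.cos(.2583)]])@(Y[:2]-[586.2,-55.4]))
    x,y=c; a.append(cv2.resize(im[y-75:y+75,x-90:x+90],None,fx=2.2,fy=2.2,interpolation=cv2.INTER_CUBIC))
    red=lambda h,s,v,b:((h<6)|(h>174))&(s>170)&(v>90)
    c=np.round(proj(m,[747.5,-98,92])).astype(int); k,ce,n=blob(im,c,red,22); Y=atz(m,ce,91.7); print("ptr",n,ce,Y,np.degrees(np.arctan2(Y[1]+55.4,Y[0]-586.2)))
cv2.imwrite("pics/b.png",np.hstack(a))
E
```

```text
16.85
[374 157] 1520 [374.75 150.29] [656.71 -74.05  82.  ] -14.818841697184666
   [378 117] [622.13 -63.65] [36.84  1.2 ]
   [362 132] [633.76 -83.74] [ 53.22 -15.25]
   [361 178] [683.98 -95.3 ] [104.73 -13.6 ]
   [377 179] [689.43 -77.84] [105.54   4.67]
   [386 177] [689.56 -67.44] [103.01  14.76]
   [389 130] [638.56 -54.6 ] [50.42 14.15]
ptr 272 [371.33 232.31] [747.73 -97.35  91.7 ] -14.55801971502155
[264 184] 1432 [264.18 177.31] [656.79 -74.22  82.  ] -14.931928660315657
   [263 145] [621.47 -65.07] [36.57 -0.34]
   [251 157] [631.   -81.87] [ 50.08 -14.15]
   [253 204] [684.07 -95.94] [104.98 -14.19]
   [276 204] [690.49 -69.99] [104.56  12.54]
   [278 202] [688.72 -67.07] [102.1   14.91]
   [277 159] [640.19 -54.36] [51.93 14.8 ]
ptr 81 [266.96 248.83] [738.53 -93.73  91.7 ] -14.124268637268479
```

View pics/b.png

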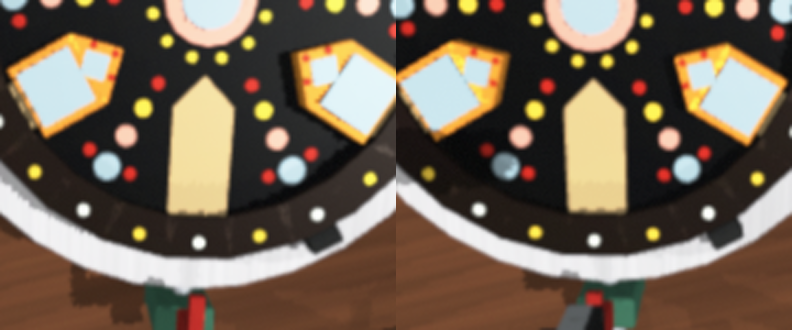

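The empty place lies at −14.85° and the pointer at about −14.6°, so the wheel is clicked in. Next I pick up the petal.

```bash
python3 - <<'E'
from h import *
np.set_printoptions(precision=2,suppress=True)
st=bot.get_state
P=[571.5,272.8]; o=[np.pi,0,.13-np.pi]
bot.grip(0.7,60)
bot.move_ptp([*P,90],o); print(st()["qpos"])
bot.movel([*P,20],max_speed=150)
print(bot.movel([*P,1.5],max_speed=25,threshold=5)); s=st(); print(s["tcp_pos"],s["contact_force"])
bot.grip(0,60); s=st(); print(s["opening"],s["gripper_force"],s["tcp_pos"],s["contact_force"],s["orientation"])
bot.movel([*P,60],max_speed=120); s=st(); print(s["opening"],s["tcp_pos"],s["contact_force"],s["t"])
bot.move_ptp([560,100,220],[np.pi,0,2.88]); bot.dwell(.15); snap("wrist","p0"); snap("side","p1"); print(st()["t"],st()["opening"])
E
```

```text
[ 0.33  0.59 -0.14  0.83 -0.    0.2 ]
False
[571.6  272.82   1.54] [-0.95  0.02 -0.85]
0.4053031805769348 60.967973470687866 [571.91 272.97   2.05] [ 0.27 -1.06  2.84] [ 3.14  0.   -3.01]
0.40154172621998774 [571.11 272.65  59.59] [-0.18  0.3  -1.25] 21.0083
22.1917 0.39689514558386696
```

```bash
python3 - <<'E'
from loc import *
m,a=load("p0"); n,b=load("p1"); c=np.round(proj(n,[560,100,220])).astype(int)
q=np.round(proj(m,[560,100,222])).astype(int); print(q,c)
f=lambda im,c:cv2.resize(im[max(0,c[1]-60):c[1]+60,c[0]-70:c[0]+70],(388,332),interpolation=cv2.INTER_CUBIC)
cv2.imwrite("pics/p.png",np.hstack([f(a,q),f(b,c)]))
E
```

```text
[317 268] [296 148]
```

View pics/p.png

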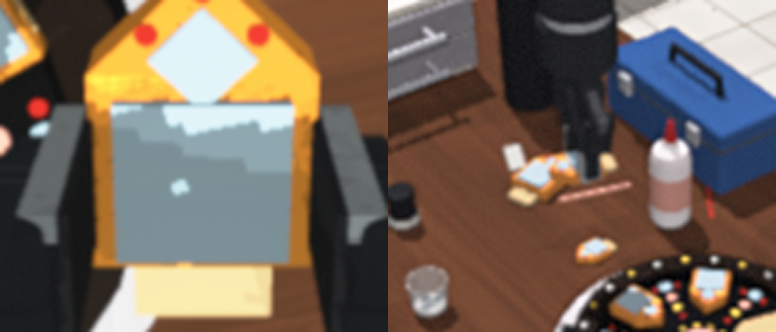

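The petal is held square in the pads with its tongue free: crop centre (200,190), tongue at (200,290). Now I place it and slide it in.

```bash
cat > place.py <<'E'
from h import *
np.set_printoptions(precision=2,suppress=True)
st=bot.get_state; A=-.259; u=np.array([np.cos(A),np.sin(A)]); v=np.array([-u[1],u[0]]); C=np.array([586.2,-55.4])
def at(r,z): return [*(C+r*u),z]
def rep(tag):
    s=st(); f=s["contact_force"]; p=s["tcp_pos"]; d=p[:2]-C
    print(tag,"r %.2f lat %.2f z %.2f"%(d@u,d@v,p[2]),"F out %.1f lat %.1f z %.1f"%(f[:2]@u,f[:2]@v,f[2]),"op %.3f t %.2f"%(s["opening"],s["t"])); return s
E
python3 - <<'E'
from place import *
bot.move_ptp(at(65.5,125),[np.pi,0,A+np.pi]); bot.movel(at(65.5,96),max_speed=80); bot.dwell(.2); rep("above")
print(bot.movel(at(65.5,81.5),max_speed=12,threshold=4)); s=rep("down")
z=s["tcp_pos"][2]+.5
bot.movel(at(65.5,z),max_speed=20); bot.dwell(.2); rep("lift")
print(bot.movel(at(88,z),max_speed=15,threshold=6)); rep("slide")
bot.dwell(.2); rep("slide")
snap("top","s0"); snap("wrist","s1")
E
```

```text
above r 65.93 lat 0.03 z 96.54 F out 0.3 lat 0.7 z -0.4 op 0.398 t 23.77
True
down r 65.42 lat 0.00 z 84.03 F out -1.8 lat -0.4 z 4.8 op 0.400 t 24.70
lift r 65.24 lat -0.00 z 84.19 F out -0.4 lat 0.2 z -0.9 op 0.403 t 25.15
True
slide r 84.00 lat -0.02 z 84.06 F out -0.9 lat -0.1 z 3.9 op 0.399 t 26.35
slide r 83.98 lat -0.01 z 84.06 F out 1.3 lat 0.1 z 5.8 op 0.398 t 26.55
```

```bash
python3 - <<'E'
from place import *
z=84.3; r=84.0
for i in range(10):
    r+=.5; bot.movel(at(r,z),max_speed=10); bot.dwell(.1); s=rep("cmd %.1f"%r)
    if -s["contact_force"][:2]@u>8: break
E
```

```text
cmd 84.5 r 84.16 lat -0.00 z 84.15 F out -1.2 lat -0.3 z 2.9 op 0.399 t 27.08
cmd 85.0 r 84.17 lat 0.01 z 84.11 F out -5.4 lat -0.3 z 5.4 op 0.402 t 27.43
cmd 85.5 r 84.15 lat 0.01 z 84.08 F out -6.9 lat 1.0 z 6.0 op 0.402 t 27.78
cmd 86.0 r 84.19 lat -0.00 z 84.06 F out -7.6 lat -0.6 z 5.3 op 0.397 t 28.13
cmd 86.5 r 84.20 lat -0.02 z 84.10 F out -8.8 lat -0.4 z 8.2 op 0.401 t 28.48
```

```bash
python3 - <<'E'
from place import *
z=84.0; r=86.5
for i in range(12):
    r+=.7; bot.movel(at(r,z),max_speed=10); bot.dwell(.15); s=rep("cmd %.1f"%r)
    if -s["contact_force"][:2]@u>17: break
bot.dwell(1); rep("hold")
m,im=snap("wrist","e0"); snap("top","e1"); c=np.round(proj(m,[*at(90,0)[:2],88])).astype(int)
m2,i2=load("e1"); c2=np.round(proj(m2,[586,-55,85])).astype(int)
f=lambda im,c,h:cv2.resize(im[max(0,c[1]-h):c[1]+h,max(0,c[0]-h):c[0]+h],(390,390),interpolation=cv2.INTER_CUBIC)
cv2.imwrite("pics/e.png",np.hstack([f(im,c,90),f(i2,c2,75)]))
E
```

```text
cmd 87.2 r 84.19 lat 0.00 z 84.04 F out -11.7 lat -0.0 z 10.7 op 0.401 t 28.88
cmd 87.9 r 84.20 lat -0.02 z 84.04 F out -12.9 lat -0.8 z 12.2 op 0.399 t 29.28
cmd 88.6 r 84.20 lat 0.01 z 84.01 F out -15.7 lat -0.8 z 12.7 op 0.400 t 29.68
cmd 89.3 r 84.20 lat -0.03 z 84.00 F out -16.7 lat -0.8 z 15.6 op 0.400 t 30.08
cmd 90.0 r 84.22 lat 0.01 z 84.00 F out -19.9 lat -0.7 z 17.1 op 0.403 t 30.48
hold r 84.24 lat -0.00 z 84.02 F out -19.4 lat -0.7 z 16.9 op 0.402 t 31.48
```

View pics/e.png

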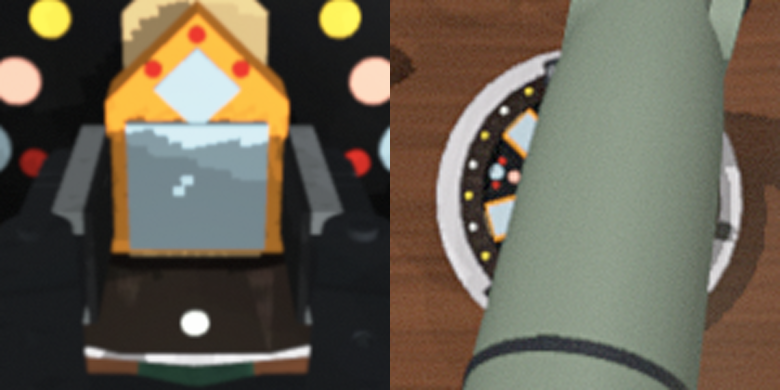

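The petal sits square and centred with its tongue hidden under the lip (crop (195,265)). It rests on the floor against the wall, with a steady push of 19 N outward and 17 N down.

```bash
python3 -c "
from bench import bot
print(bot.sign_off())"
```

```text
the job is handed in; nothing more can be done
None
```

I turned the wheel until the empty place clicked in at the red pointer, then slid the petal under the lip until it stopped at the wall. I handed the job in at about 31.5 s with the gripper still holding it and pressing it home (about 19 N outward, 17 N down).

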